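Clear the tilting boring table and hold its flap at the index mark

ROBOT

A 6-joint arm with a two-finger parallel gripper is mounted at the origin on the work surface. World frame = base frame: x ahead of the robot, y to its left, z up, the work surface at z = 0. Lengths are in m, angles in rad, forces in N, time in s.
With the tool pointing down it reaches from about 0.3 to 0.875 m from the base axis. Payload 6.4 kg.
Tool frame: the origin (TCP) lies between the finger pads, 19 mm behind the fingertips; this is the grasp point; z points along the fingers, y is the line along which they close (so a half turn about z gives the same grasp; the last joint's range is limited). The gripper opens to 88 mm and grips with 3 to 60 N. Pads are 18 mm wide; open, the fingers measure 123 mm over their backs; the gripper's body (75 mm by 187 mm) begins 45 mm behind the grasp point.
Start: joints at [1.122, 0.181, 1.607, -0, 1.354, -0.206], TCP at [0.138, 0.558, 0.257] pointing down, gripper open.
Joint ranges: [-2.99, 2.99], [-0.89, 2.07], [0.3, 2.58], [-1.14, 4.28], [0, 2.63], [-3.12, 3.12]. Speed limits (rad/s): [2.57, 2.57, 3.01, 3.14, 3.14, 3.14].

INTERFACE

Orientations are given as a unit quaternion [w, x, y, z].
In Python, from plant import arm, viewer gives the robot as it stands. The module is installed in compiled form; this text tells all that it offers.
- The arm moves only by the tool jog_arm, never from a script. Its argument "targets" is text: rows parted by semicolons, each of 7 numbers parted by spaces: the shift along the tool's x, y, z as a fraction of full scale, then the turn, a rotation vector about the tool's x, y, z as a fraction of full scale, then the opening, from 0 (shut) to 1 (fully open). In form: tx ty tz ax ay az claw; .... A call has 1 to 12 rows; each row shifts and turns the commanded pose from where the row before left it, along the tool's axes as they then stand; what a row does not reach is not made up. Full scale, the value 1, is 0.025 m for a shift and pi/2 rad for a turn. A row lasts 1/8 s, in which the tool goes at most 62.5 mm and 10.7 degrees, less where a joint would pass 70% of its speed; a pose out of reach is approached as far as the arm can. A call with a number of a shift or a turn outside -1 to 1 is refused whole. A call with a gripper value outside its range is refused whole. The fingers move at their own pace and stop on an object; the grip force is fixed at half the most. Time passes only in rows, so rows that do not move let the fingers close. It gives the time, the measured TCP pose, the force, the opening and the grip force at its end, in the units of the state.
- arm.state(): the state, without advancing time (a new reading comes with each control period).
- viewer.grab_frame(name): name is "scene" or "top" or "wrist"; returns a dict with "frame" (384x512x3 uint8, red, green, blue), "depth" (384x512 float32, m along the optical axis (not along the pixel's ray), 0 where there is no reading), "fovy" (degrees; the focal length in pixels is half the picture's height over the tangent of half this angle, whatever the lens; pixels are square), "cx", "cy" (the principal point, pixels), "R" (3x3) and "t" (3): a world point X has camera coordinates R X + t; the wrist camera has in their place "T_tool_cam" (4x4, takes a point from camera to tool coordinates, whose origin is the TCP and whose axes are the flange's). Camera axes: x right, y down, z forward; pixel columns grow to the right and rows downward; lengths in m; the calibration is good to about 2 mm. A picture is of the moment at which its call begins: read the wrist's pose just before it.
- arm.hand_in(): hands the job in; it is judged then, once.
The state is a dict: "t": time; "q": joint angles; "qvel": joint speeds; "joint_torque": joint torques, N m; "ee_pos": TCP position; "orientation": TCP orientation; "contact_force": force on the tool from outside, world axes, zero at the start; "torque": the same for the moment, N m; "finger_gap": finger opening in m; "grip_force": force on a finger pad.
Only numpy, scipy, OpenCV 4.12 (cv2) and the standard library are available. Lean on these libraries where they do the work, as an engineer would, in place of code of your own. Each camera call takes 0.05 s, during which the arm holds its last target. There are 200 camera calls.

TASK

Lift the tote of stool legs off the tilting boring table and carry it level to the black rubber mat, standing it upright on the mat near its middle without dropping it or losing a leg. Then take the flap by its steel handle, swing it up until its yellow pointer stands at the red index clip on the quadrant, without letting the flap drop, and finish while still holding it there by the handle, steady, so that I can tighten the wing nut. Leave the index clip where it is set and do not disturb the other things on the bench.

Things in the scene. Friction and masses are not known exactly. Their poses are not given: they have to be found in the camera images.
- jig: tilting boring table, clamped fast to the bench: plywood base 290 (x) x 270 (y) x 18, two rails and, hinged above them, the flap. Origin: centre of the base's underside, on the bench top; x points from the flap's handle side to its hinge side, y to the side with the aluminium quadrant, z up. Clamps stand at the hinge side, up to 80 high.
- hinge (a point): middle of the flap's hinge axis, which runs along jig y: 115 towards jig +x and 45.5 above the jig's origin; axes as the jig's
- quadrant (a point): foot of the slotted quadrant plate (its 0 degree end). The plate, 6 thick, stands upright 128.5 to jig +y, an arc round the hinge axis, radius 127 to 163, reaching 56 degrees above flat, up to 190 above the bench; a tick every 5 degrees from 0 (flap flat), longer ones at 0, 15, 30, 45
- flap (a joint): tilt of the flap, rad: 0 lying flat on its rails, growing as the handle side rises (limit 1.1). Plywood board 240 wide (y), 15 thick, middle plane through the hinge axis, front edge 231 from the axis, top face 53 above the bench when flat. About 0.6 kg; swings freely and falls back flat when let go
- pointer (a point): tip of the flap's small yellow pointer, level with the flap's middle plane, that rides with the loose brass wing nut on the quadrant's outer face and reads the tilt; 171 from the hinge axis, 133.5 to jig +y
- handle (a point): middle of the flap's steel pull handle: a round bar 12 diameter, 110 long, parallel to the hinge, 276 from the hinge axis in the flap's middle plane (45 beyond the front edge, 45.5 above the bench when flat), held by a leg at each end. The bar can turn between gripper pads. The point turns with the flap
- index (a joint): angle marked by the red index clip, rad, measured like the flap's tilt: the flap is at the mark when both joint values are equal. The clip sits on the quadrant's rim and stays where it was set (stiff friction, but a push by the robot can shift it)
- index_clip (a point): centre of the red index clip (18 x 20 x 15 with a white line round its middle and a thumbscrew), at radius 172 from the hinge axis, 128.5 to jig +y
- tote: open wooden parts tote 170 (x) x 110 (y) x 48 with 6 walls, two end posts and a dark wooden carrying rail along its x. Origin: centre of its underside. About 0.32 kg plus the legs; it starts standing on the flap
- tote_grip (a point): centre of the tote's rail, 110 above the tote's underside; rail 16 wide (tote y), 22 high, 158 long between the posts, tote axes
- mat: black rubber mat 260 (x) x 220 (y) x 4, fixed flat on the bench; origin: centre of its underside
- leg0: turned wooden stool leg, a rod 22 diameter, 120 long, 32 g, loose in the tote; origin at the middle of its underside as built (the rod may roll, so within 11 of the axis)
- leg1: turned wooden stool leg, a rod 22 diameter, 120 long, 32 g, loose in the tote; origin at the middle of its underside as built (the rod may roll, so within 11 of the axis)
- leg2: turned wooden stool leg, a rod 22 diameter, 120 long, 32 g, loose in the tote; origin at the middle of its underside as built (the rod may roll, so within 11 of the axis)
- leg3: turned wooden stool leg, a rod 22 diameter, 120 long, 32 g, loose in the tote; origin at the middle of its underside as built (the rod may roll, so within 11 of the axis)
- mallet: wooden joiner's mallet lying on its side, head 75 x 125 x 62, 230 long handle; origin under it; bystander, leave alone
- ear_defenders: yellow and black ear defenders lying down, about 140 x 220 x 84; origin under the middle between the cups; bystander, leave alone
- stool: small finished wooden stool, two 120 x 130 boards joined by four posts, 140 high; origin under its centre; bystander, leave alone
- glue: white glue bottle, 60 diameter, 170 high; origin under its centre; bystander, leave alone
- tin: blue and steel tin, 92 diameter, 100 high; origin under its centre; bystander, leave alone
- sanding_block: cork sanding block 112 x 63 x 32 lying flat; origin under its centre; bystander, leave alone
- screw_cup: clear plastic cup, 68 diameter, 75 high; origin under its centre; bystander, leave alone
There are look-alikes about, which are no part of the job. What is shaped like the leg3 but pink or turquoise is not meant.

How it is judged:
On the way:
1. the tote stands upright and let go on the mat with all four legs in it, the flap still down (x of tote in the frame of mat between -0.07 and 0.07 m and y of tote in the frame of mat between -0.06 and 0.06 m and z of tote in the frame of mat between 0 and 0.008 m and angle between tote's own z axis and vertical below 0.08 rad and linear speed of tote below 0.03 m/s and contact force between the fingers and tote below 0.1 N and x of leg0 in the frame of tote between -0.085 and 0.085 m and y of leg0 in the frame of tote between -0.055 and 0.055 m and z of leg0 in the frame of tote between -0.005 and 0.06 m and x of leg1 in the frame of tote between -0.085 and 0.085 m and y of leg1 in the frame of tote between -0.055 and 0.055 m and z of leg1 in the frame of tote between -0.005 and 0.06 m and x of leg2 in the frame of tote between -0.085 and 0.085 m and y of leg2 in the frame of tote between -0.055 and 0.055 m and z of leg2 in the frame of tote between -0.005 and 0.06 m and x of leg3 in the frame of tote between -0.085 and 0.085 m and y of leg3 in the frame of tote between -0.055 and 0.055 m and z of leg3 in the frame of tote between -0.005 and 0.06 m and value of joint flap below 0.1 rad), for 0.2 s.
At the end, for the whole second after the job is handed in: the fingers hold the flap by its handle (contact above 1 N, TCP within 75 mm of its middle), still, within 0.05 rad (3 degrees) of the red index clip; the tote stands level and free on the mat (centre within 70 mm along, 60 mm across of its middle), all four legs in it (x of tote in the frame of mat between -0.07 and 0.07 m and y of tote in the frame of mat between -0.06 and 0.06 m and z of tote in the frame of mat between 0 and 0.008 m and angle between tote's own z axis and vertical below 0.08 rad and linear speed of tote below 0.03 m/s and contact force between each of the fingers, flap and tote below 0.1 N and x of leg0 in the frame of tote between -0.085 and 0.085 m and y of leg0 in the frame of tote between -0.055 and 0.055 m and z of leg0 in the frame of tote between -0.005 and 0.06 m and x of leg1 in the frame of tote between -0.085 and 0.085 m and y of leg1 in the frame of tote between -0.055 and 0.055 m and z of leg1 in the frame of tote between -0.005 and 0.06 m and x of leg2 in the frame of tote between -0.085 and 0.085 m and y of leg2 in the frame of tote between -0.055 and 0.055 m and z of leg2 in the frame of tote between -0.005 and 0.06 m and x of leg3 in the frame of tote between -0.085 and 0.085 m and y of leg3 in the frame of tote between -0.055 and 0.055 m and z of leg3 in the frame of tote between -0.005 and 0.06 m and angle between the x axis of handle and the x axis of index_clip, either way round below 0.05 rad and value of joint flap above 0.3 rad and velocity of joint flap between -0.05 and 0.05 rad/s and contact force between the fingers and flap above 1 N and distance between the grasp point and handle below 0.075 m); the arm keeps its last pose, push and grip.
It fails at once if the tote is tipped more than 0.25 rad (14 degrees) (angle between tote's own z axis and vertical above 0.25 rad).
It fails at once if the tote is dropped or thrown (faster than 0.5 m/s with no finger on it) (contact force between the fingers and tote below 0.05 N and linear speed of tote above 0.5 m/s).
It fails at once if the flap is let drop (falls faster than 2.5 rad/s) (velocity of joint flap below -2.5 rad/s).
It fails at once if the index clip is shifted more than 8 mm (distance of index_clip from where it was at the start of the episode above 0.008 m).
It fails at once if a bystander is moved more than 30 mm or knocked over (distance of any of mallet, ear_defenders, stool, glue, tin, sanding_block, screw_cup from where it was at the start of the episode above 0.03 m or angle between any of mallet, ear_defenders, stool, glue, tin, sanding_block, screw_cup's own z axis and vertical above 0.5 rad).
It also fails if it takes over 61 s, if anything falls off the work surface, if the arm or the gripper's body presses on something with over 40 N, if the wrist force passes 120 N, or if a joint passes its speed limit or range.

## Working session

There is one attempt and no reset: what is moved stays moved. The work goes in short steps, Python scripts to look and compute and a tool call to move; the robot and the scene stay as the last step left them, time stands still between calls to the robot, and variables do not carry over. Pictures are saved under pics/ and viewed, at most 10 in all, crops included, and the job is handed in when it is done.

Besides the shell and the picture viewer there is one more tool, called after "Request:" as name(argument=value, ...) on one line, values as JSON. jog_arm: Moves the arm, as the interface text tells. Shift numbers are shares of 0.025 m and turn numbers shares of pi/2 rad, none past 1 either way. Its arguments: {"type":"object","properties":{"targets":{"type":"string"}},"required":["targets"]}

```bash
mkdir -p pics; cat > h.py <<'E'
import numpy as np, cv2, pickle
from plant import arm, viewer
def grab(n):
    s=arm.state(); d=viewer.grab_frame(n); d['s']=s; return d
def K(d):
    f=d['frame'].shape[0]/2/np.tan(np.radians(d['fovy'])/2); return f,d['cx'],d['cy']
def quatR(q):
    from scipy.spatial.transform import Rotation as R
    return R.from_quat([q[1],q[2],q[3],q[0]]).as_matrix()
def cloud(d):
    f,cx,cy=K(d); z=d['depth']; v,u=np.mgrid[:z.shape[0],:z.shape[1]]
    P=np.stack([(u-cx)/f*z,(v-cy)/f*z,z],-1)
    if 'R' in d: W=(P-np.array(d['t']))@np.array(d['R'])
    else:
        T=np.array(d['T_tool_cam']); Q=quatR(d['s']['orientation'])
        W=(P@T[:3,:3].T+T[:3,3])@Q.T+np.array(d['s']['ee_pos'])
    W[z<=0]=np.nan; return W
def proj(d,X):
    f,cx,cy=K(d); c=np.asarray(X)@np.array(d['R']).T+np.array(d['t']); return np.c_[c[:,0]/c[:,2]*f+cx,c[:,1]/c[:,2]*f+cy]
def save(n,im): cv2.imwrite('pics/'+n+'.png',cv2.cvtColor(im,cv2.COLOR_RGB2BGR))
E
python3 - <<'E'
from h import *
for n in('scene','top'):
    d=grab(n); save(n,d['frame']); pickle.dump(d,open(n+'.pkl','wb')); print(n,d['fovy'],d['R'],d['t'],(d['depth']>0).mean())
print(arm.state())
E
```

```text
scene 52.40755586528044 [[ 0.55850022  0.829489   -0.00504933]
 [ 0.52658386 -0.35924244 -0.77048965]
 [-0.64092663  0.42765975 -0.63743251]] [-0.25957824 -0.15721542  1.67767747] 0.9960581461588541
top 46.387157485438095 [[ 0.01477231 -0.99987191 -0.00615956]
 [-0.99468957 -0.01406767 -0.10195473]
 [ 0.10185502  0.00763296 -0.99476997]] [-0.00698223  0.50484771  1.48456634] 0.9960479736328125
{'t': 0.1, 'q': array([ 1.12169381e+00,  1.81444427e-01,  1.60788751e+00,  2.42079128e-05,
        1.35380219e+00, -2.06293246e-01]), 'qvel': array([-0.00127437, -0.00144112, -0.00175294, -0.00056925,  0.00195802,
       -0.00085375]), 'joint_torque': array([ 2.42304395e-04, -4.34819841e+01, -3.42691791e+01,  7.05210795e-02,
        3.41184530e-02, -3.22199458e-05]), 'ee_pos': array([0.13802294, 0.55773138, 0.25662267]), 'orientation': array([-2.59263177e-04,  1.21109181e-01,  9.92638893e-01, -7.25922786e-04]), 'contact_force': array([-0.48542883, -0.32624408,  0.43347913]), 'torque': array([ 0.02489159, -0.0121856 ,  0.01997039]), 'grip_force': 0.0, 'finger_gap': 0.08817059892372384}
```

View pics/scene.png

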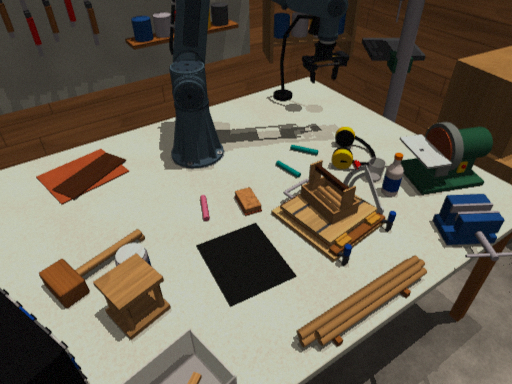

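View pics/top.png

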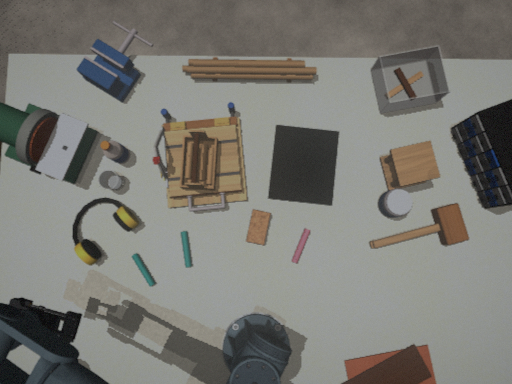

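The scene view shows the jig at (330,215) with the tote and rail at (330,190), and the black mat at (245,262). The top view shows the tote at (200,163), handle (207,203), red clip (156,160) and mat (304,165). Clamps are at (166,113) and (232,107). The glue and cup at (113,150) and (112,181) are on the quadrant side.

Possible confusions:
- **Legs:** turquoise rods (186,249) and (143,269), and the pink rod (301,246), are look-alikes. The real legs are the wooden ones in the tote.
- **Tote:** the grey tray at (410,80) and the dark bar at (405,82) inside it could be taken for the tote and rail. I choose the wooden tote at (200,163).
- **Mat:** the red/brown sheet at (390,365) and the black rack at (490,150) could be taken for the mat. I choose the flat black one.

```bash
python3 - <<'E'
from h import *
t=pickle.load(open('top.pkl','rb')); s=pickle.load(open('scene.pkl','rb'))
W=cloud(t); hsv=cv2.cvtColor(t['frame'],cv2.COLOR_RGB2HSV)
for p in [(201,150),(208,203),(156,160),(230,190),(304,165),(190,199),(225,198)]: print(p,W[p[1],p[0]].round(3),hsv[p[1],p[0]])
def rect(m,name):
    P=W[m][:,:2]; P=P[~np.isnan(P[:,0])]; r=cv2.minAreaRect((P*1000).astype(np.float32)); print(name,m.sum(),[np.round(x,1) for x in r])
v,u=np.mgrid[:384,:512]
box=lambda a,b,c,d:(u>=a)&(u<=c)&(v>=b)&(v<=d)
mat=box(262,115,345,212)&(hsv[...,2]<70); mat=cv2.morphologyEx(mat.astype(np.uint8),cv2.MORPH_OPEN,np.ones((5,5)))>0
rect(mat,'mat')
Z=W[...,2]
rect(box(150,115,250,215)&(Z>.046)&(Z<.06)&(hsv[...,1]>70),'flap')
rail=box(175,125,225,190)&(Z>.15)&(Z<.18); rect(rail,'rail'); print(np.nanmedian(Z[rail]))
tot=box(175,125,225,198)&(Z>.085)&(Z<.11); rect(tot,'totewalls')
han=box(180,190,240,215)&(hsv[...,1]<70)&(Z>.03)&(Z<.065); rect(han,'handle')
red=box(145,145,170,175)&(hsv[...,1]>150)&((hsv[...,0]<8)|(hsv[...,0]>172)); print('red',red.sum(),np.nanmedian(W[red],0))
big=cv2.resize(t['frame'][95:220,140:250],None,fx=5,fy=4.5,interpolation=cv2.INTER_CUBIC)[:, :400*2]
f=s['frame'][140:260,265:410]; save('crop1',np.hstack([cv2.resize(t['frame'][95:220,145:255],(396,450),interpolation=2),cv2.resize(f,(400,450),interpolation=2)]))
E
```

```text
(201, 150) [0.646 0.189 0.082] [ 14  93 110]
(208, 203) [0.477 0.169 0.017] [ 16  89 134]
(156, 160) [0.595 0.315 0.169] [  1 136 116]
(230, 190) [0.519 0.094 0.048] [ 19  92 138]
(304, 165) [ 0.615 -0.157 -0.001] [30 17 45]
(190, 199) [0.487 0.226 0.044] [  5  13 118]
(225, 198) [0.495 0.112 0.018] [19 83 92]
mat 4598 [array([ 616.8, -154.7]), array([216.5, 257.3]), np.float64(84.6)]
flap 2695 [array([620.6, 200.3]), array([272.6, 260.4]), np.float64(6.3)]
rail 380 [array([603.9, 196.9]), array([ 49.9, 170.5]), np.float64(87.7)]
0.17209754882572303
totewalls 369 [array([604.3, 197.1]), array([111.2, 171.7]), np.float64(87.8)]
handle 254 [array([481.6, 153.3]), array([ 54.1, 186.5]), np.float64(6.4)]
red 4 [0.59896657 0.31875527 0.17292663]
```

View pics/crop1.png

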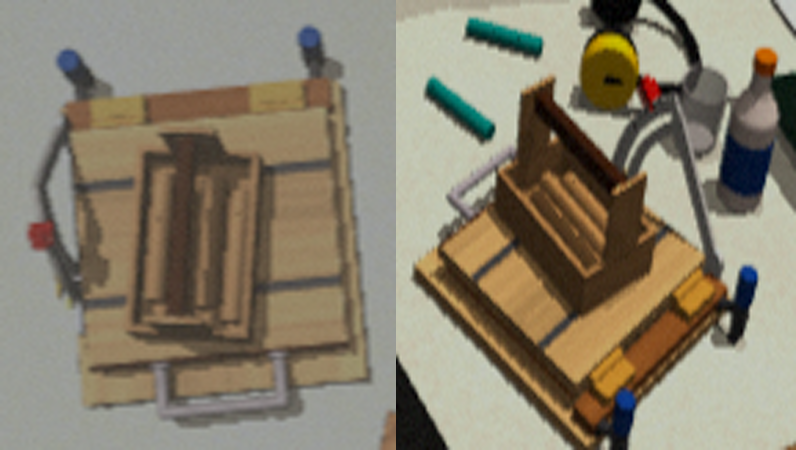

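The crop confirms the choice: the wooden tote has a dark rail running along about world x and wooden legs inside. The red clip is at about (40,235) in the crop and the handle at about (220,385).

Request:
jog_arm(targets="0 0 0 0 0 -0.065 1;0 0 0 0 0 -0.065 1;-0.96 -0.685 0 0 0 0 1;-0.96 -0.685 0 0 0 0 1;-0.96 -0.685 0 0 0 0 1;-0.96 -0.685 0 0 0 0 1;-0.96 -0.685 0 0 0 0 1;-0.96 -0.685 0 0 0 0 1;-0.96 -0.685 0 0 0 0 1;-0.96 -0.685 0 0 0 0 1;-0.96 -0.685 0 0 0 0 1;-0.96 -0.685 0 0 0 0 1")

```text
t: 1.6
ee_pos: [0.3719, 0.377, 0.257]
orientation: [-0.0, 0.019, 1.0, -0.0]
contact_force: [-0.5, 0.2, 0.8]
finger_gap: 0.0881
grip_force: 0.0
```

Request:
jog_arm(targets="-0.96 -0.685 0 0 0 0 1;-0.96 -0.685 0 0 0 0 1;-0.96 -0.685 0 0 0 0 1;-0.96 -0.685 0 0 0 0 1;-0.96 -0.685 0 0 0 0 1;-0.96 -0.685 0 0 0 0 1;-0.96 -0.685 0 0 0 0 1;-0.96 -0.685 0 0 0 0 1;-0.96 -0.685 0 0 0 0 1;-0.96 -0.685 0 0 0 0 1;0 0 0 0 0 0 1")

```text
t: 2.98
ee_pos: [0.6055, 0.1959, 0.2566]
orientation: [-0.0, 0.021, 1.0, -0.0]
contact_force: [-1.3, 0.1, -0.2]
finger_gap: 0.0883
grip_force: 0.0
```

```bash
python3 - <<'E'
from h import *
d=grab('wrist'); save('w1',d['frame']); W=cloud(d); s=d['s']; print(s['t'],s['ee_pos'],s['orientation'],(d['depth']>0).mean(),d['T_tool_cam'])
hsv=cv2.cvtColor(d['frame'],cv2.COLOR_RGB2HSV)
Z=W[...,2]; m=(Z>.166)&(Z<.182)&(W[...,0]>.55)&(W[...,0]<.66)&(abs(W[...,1]-.2)<.04)
P=W[m]; r=cv2.minAreaRect((P[:,:2]*1000).astype(np.float32)); print(m.sum(),r,np.median(P,0))
E
```

```text
2.975 [0.60553117 0.19590442 0.25659264] [-4.43495726e-04  2.05048063e-02  9.99789640e-01 -1.80913425e-04] 0.9951578776041666 [[-5.17078028e-04 -9.62191756e-01 -2.72372462e-01  7.11006928e-02]
 [ 9.99999807e-01 -5.91118627e-04  1.89782553e-04 -8.78566598e-05]
 [-3.43611644e-04 -2.72372311e-01  9.62191876e-01 -1.27412098e-01]
 [ 0.00000000e+00  0.00000000e+00  0.00000000e+00  1.00000000e+00]]
2468 ((605.0538330078125, 195.8927001953125), (15.943978309631348, 110.46166229248047), 87.6388168334961) [0.59956205 0.19612245 0.17368896]
```

View pics/w1.png

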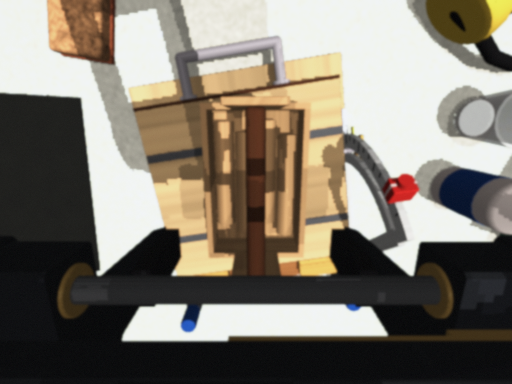

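The wrist view shows the rail (column 257) centred between the open fingers, the red clip at (402,188) and the handle bar at (232,48). The rail's y and yaw match to under 1 mm, so I descend and grip.

Request:
jog_arm(targets="0 0 0.75 0 0 0 1;0 0 0.75 0 0 0 1;0 0 0.75 0 0 0 1;0 0 0.75 0 0 0 1;0 0 0.4 0 0 0 1;0 0 0.3 0 0 0 1;0 0 0 0 0 0 0;0 0 0 0 0 0 0;0 0 0 0 0 0 0;0 0 0 0 0 0 0;0 0 0 0 0 0 0;0 0 0 0 0 0 0")

```text
t: 4.53
ee_pos: [0.6047, 0.1974, 0.165]
orientation: [0.0, 0.019, 1.0, 0.0]
contact_force: [-0.3, 0.4, 0.6]
finger_gap: 0.0307
grip_force: 0.0
```

Request:
jog_arm(targets="0 0 0 0 0 0 0;0 0 0 0 0 0 0;0 0 0 0 0 0 0;0 0 0 0 0 0 0")

```text
t: 5.03
ee_pos: [0.6046, 0.1972, 0.1648]
orientation: [-0.0, 0.019, 1.0, -0.0]
contact_force: [0.4, -1.5, -0.3]
finger_gap: 0.0156
grip_force: 30.0
```

Request:
jog_arm(targets="0 0 -0.1 0 0 0 0;0 0 -0.3 0 0 0 0;0 0 -0.5 0 0 0 0;0 0 -0.6 0 0 0 0;0 0 -0.5 0 0 0 0;0 0 -0.3 0 0 0 0;0 0 -0.1 0 0 0 0")

```text
t: 5.9
ee_pos: [0.6049, 0.1974, 0.2257]
orientation: [0.001, 0.019, 1.0, 0.0]
contact_force: [0.6, 0.2, -4.2]
finger_gap: 0.0156
grip_force: 30.0
```

```bash
python3 - <<'E'
from h import *
s=arm.state(); print(s['ee_pos'],s['orientation'],s['contact_force'],s['torque'],s['finger_gap'])
t=grab('top'); W=cloud(t); hsv=cv2.cvtColor(t['frame'],cv2.COLOR_RGB2HSV)
d=grab('wrist'); Ww=cloud(d)
for X in (W,Ww):
  m=(X[...,2]>.12)&(X[...,2]<.168)&(abs(X[...,1]-.197)<.07)&(abs(X[...,0]-.6)<.1)
  P=X[m]; print(m.sum(),np.median(P[:,2]),np.percentile(P[:,2],[5,95]))
E
```

```text
[0.60488455 0.197428   0.22573209] [5.10436337e-04 1.93070430e-02 9.99813467e-01 8.85429256e-05] [ 0.62084628  0.1639895  -4.17478703] [ 0.00496422  0.067683   -0.03212813] 0.015589012292725989
571 0.14067606417513207 [0.12303269 0.16301717]
14937 0.1408665845353268 [0.12072496 0.16241368]
```

Request:
jog_arm(targets="-0.01 -0.1 0 0 0 0 0;-0.02 -0.25 0 0 0 0 0;-0.03 -0.4 0 0 0 0 0;-0.05 -0.6 0 0 0 0 0;-0.06 -0.8 0 0 0 0 0;-0.06 -0.8 0 0 0 0 0;-0.06 -0.8 0 0 0 0 0;-0.06 -0.8 0 0 0 0 0;-0.06 -0.8 0 0 0 0 0;-0.06 -0.8 0 0 0 0 0;-0.06 -0.8 0 0 0 0 0;-0.06 -0.8 0 0 0 0 0")

```text
t: 7.5
ee_pos: [0.6119, 0.0019, 0.2249]
orientation: [-0.0, 0.019, 1.0, 0.0]
contact_force: [0.7, 0.1, -4.0]
finger_gap: 0.0158
grip_force: 30.0
```

Request:
jog_arm(targets="-0.06 -0.8 0 0 0 0 0;-0.06 -0.8 0 0 0 0 0;-0.06 -0.8 0 0 0 0 0;-0.06 -0.8 0 0 0 0 0;-0.06 -0.8 0 0 0 0 0;-0.05 -0.7 0 0 0 0 0;-0.05 -0.6 0 0 0 0 0;-0.04 -0.4 0 0 0 0 0;-0.03 -0.3 0 0 0 0 0;0 -0.2 0 0 0 0 0;0 -0.1 0 0 0 0 0;0 0 0 0 0 0 0")

```text
t: 9.0
ee_pos: [0.6176, -0.1544, 0.2249]
orientation: [-0.0, 0.019, 1.0, 0.0]
contact_force: [-0.8, -0.4, -4.6]
finger_gap: 0.0158
grip_force: 30.0
```

Request:
jog_arm(targets="0 0 0.2 0 0 0 0;0 0 0.5 0 0 0 0;0 0 0.7 0 0 0 0;0 0 0.7 0 0 0 0;0 0 0.7 0 0 0 0;0 0 0.6 0 0 0 0;0 0 0.4 0 0 0 0;0 0 0.25 0 0 0 0;0 0 0.1 0 0 0 0;0 0 0.05 0 0 0 0;0 0 0 0 0 0 0")

```text
t: 10.38
ee_pos: [0.6178, -0.1547, 0.1204]
orientation: [0.0, 0.019, 1.0, -0.0]
contact_force: [0.7, -0.7, -4.4]
finger_gap: 0.0157
grip_force: 30.0
```

Request:
jog_arm(targets="0 0 0.05 0 0 0 0;0 0 0.05 0 0 0 0;0 0 0.05 0 0 0 0;0 0 0 0 0 0 0")

```text
t: 10.88
ee_pos: [0.6175, -0.1546, 0.116]
orientation: [-0.0, 0.019, 1.0, 0.0]
contact_force: [-0.4, 0.2, -4.6]
finger_gap: 0.0161
grip_force: 30.0
```

Request:
jog_arm(targets="0 0 0.03 0 0 0 0;0 0 0.03 0 0 0 0;0 0 0 0 0 0 0")

```text
t: 11.25
ee_pos: [0.6177, -0.155, 0.1156]
orientation: [0.0, 0.019, 1.0, -0.0]
contact_force: [-5.7, 0.0, 4.7]
finger_gap: 0.0158
grip_force: 30.0
```

Request:
jog_arm(targets="0 0 0 0 0 0 0.25;0 0 0 0 0 0 0.4;0 0 0 0 0 0 0.6;0 0 0 0 0 0 0.8;0 0 0 0 0 0 0.8;0 0 0 0 0 0 0.8;0 0 0 0 0 0 0.8;0 0 -0.3 0 0 0 0.8;0 0 -0.7 0 0 0 0.8;0 0 -0.9 0 0 0 0.8;0 0 -0.9 0 0 0 0.8;0 0 -0.9 0 0 0 0.8")

```text
t: 12.75
ee_pos: [0.618, -0.1548, 0.2097]
orientation: [0.001, 0.019, 1.0, -0.0]
contact_force: [-0.4, 0.2, -0.5]
finger_gap: 0.0705
grip_force: 0.0
```

```bash
python3 - <<'E'
from h import *
d=grab('wrist'); save('w2',d['frame']); W=cloud(d)
t=grab('top'); T=cloud(t); pickle.dump(t,open('top2.pkl','wb')); hsv=cv2.cvtColor(t['frame'],cv2.COLOR_RGB2HSV)
m=(W[...,2]>.108)&(W[...,2]<.135)&(abs(W[...,1]+.155)<.03)&(abs(W[...,0]-.617)<.1)
print('rail',m.sum(),np.median(W[m],0),cv2.minAreaRect((W[m][:,:2]*1000).astype(np.float32)))
# jig in top
v,u=np.mgrid[:384,:512]
Z=T[...,2]
m=(u>150)&(u<250)&(v>100)&(v<215)&(Z>.047)&(Z<.062)&(hsv[...,1]>70)
print('flap',cv2.minAreaRect((T[m][:,:2]*1000).astype(np.float32)), np.median(Z[m]))
h=(u>180)&(u<240)&(v>188)&(v<215)&(hsv[...,1]<45)&(Z>.035)&(Z<.065)
print('handle',h.sum(),cv2.minAreaRect((T[h][:,:2]*1000).astype(np.float32)),np.median(T[h],0))
f=W; mm=(W[...,2]>.03)&(W[...,2]<.065); print(mm.sum())
print(arm.state()['t'])
save('c2',np.vstack([cv2.resize(t['frame'][90:220,140:260],(480,520),interpolation=2)]))
E
```

```text
rail 3931 [ 0.58517062 -0.15467357  0.12487616] ((606.3469848632812, -155.0126953125), (49.38128662109375, 149.29624938964844), 87.78133392333984)
flap ((621.7803344726562, 200.6316375732422), (268.0324401855469, 260.6469421386719), 6.410558223724365) 0.05215812057986026
handle 221 ((479.4543151855469, 172.513671875), (53.35808563232422, 124.19084930419922), 6.409607410430908) [0.46348265 0.17110322 0.04959557]
17901
12.85
```

View pics/w2.png

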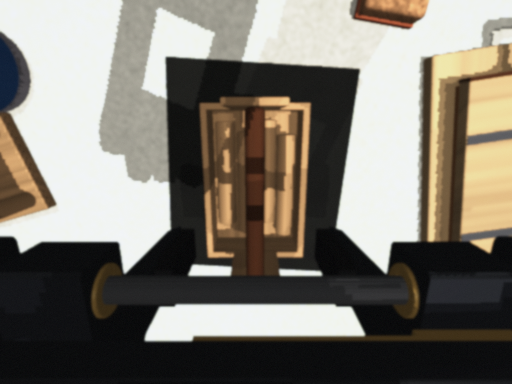

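The tote stands on the mat around (255,180) with the legs in it. The rail centre measures z≈0.114, so it is flat on the mat. Next I go over to the handle.

Request:
jog_arm(targets="0.2 0.4 -0.2 0 0 0 0.8;0.486 0.91 -0.2 0 0 0 0.7;0.486 0.91 -0.2 0 0 0 0.5;0.486 0.91 -0.2 0 0 0 0.45;0.486 0.91 -0.2 0 0 0 0.45;0.486 0.91 -0.2 0 0 0 0.45;0.486 0.91 -0.2 0 0 0 0.45;0.486 0.91 0 0 0 0 0.45;0.486 0.91 0 0 0 0 0.45;0.486 0.91 0 0 0 0 0.45;0.486 0.91 0 0 0 0 0.45;0.486 0.91 0 0 0 0 0.45")

```text
t: 14.35
ee_pos: [0.4882, 0.1122, 0.2424]
orientation: [0.0, 0.019, 1.0, 0.0]
contact_force: [-0.2, -0.3, -0.5]
finger_gap: 0.0398
grip_force: 0.0
```

Request:
jog_arm(targets="0.486 0.91 0 0 0 0 0.45;0.486 0.91 0 0 0 0 0.45;0.3 0.5 0 0 0 0.064 0.45;0 0 0 0 0 0.105 0.45;0 0 0 0 0 0.105 0.45;0 0 0 0 0 0.105 0.45;0 0 0 0 0 0.105 0.45;0 0 0 0 0 0.105 0.45;0 0 0 0 0 0.105 0.45;0 0 0 0 0 0.105 0.45;0 0 0 0 0 0.105 0.45;0 0 0 0 0 0 0.45")

```text
t: 15.85
ee_pos: [0.4591, 0.1705, 0.2424]
orientation: [0.0, 0.666, 0.746, 0.0]
contact_force: [-0.4, 0.4, -0.9]
finger_gap: 0.0393
grip_force: 0.0
```

```bash
python3 - <<'E'
from h import *
s=arm.state(); print(s['t'],s['ee_pos'],s['orientation'],s['q'],s['finger_gap'])
d=grab('wrist'); save('w3',d['frame']); W=cloud(d); hsv=cv2.cvtColor(d['frame'],cv2.COLOR_RGB2HSV)
pickle.dump(d,open('w3.pkl','wb'))
h=(W[...,2]>.044)&(W[...,2]<.06)&(hsv[...,1]<50)&(abs(W[...,0]-.475)<.05)&(abs(W[...,1]-.17)<.09)
print(h.sum(),cv2.minAreaRect((W[h][:,:2]*1000).astype(np.float32)),np.median(W[h],0))
b=(W[...,2]>.048)&(W[...,2]<.06)&(hsv[...,1]>60)&(W[...,0]>.48)&(W[...,0]<.6)
P=W[b]; print('flap pts',len(P),P.min(0),P.max(0))
t=grab('scene'); pickle.dump(t,open('scene2.pkl','wb')); X=cloud(t); hs=cv2.cvtColor(t['frame'],cv2.COLOR_RGB2HSV)
r=(hs[...,1]>150)&((hs[...,0]<6)|(hs[...,0]>174))&(abs(X[...,0]-.6)<.05)&(abs(X[...,1]-.32)<.05)
print('clip',r.sum(),X[r].mean(0),np.median(X[r],0))
T=pickle.load(open('top2.pkl','rb'));X=cloud(T); hs=cv2.cvtColor(T['frame'],cv2.COLOR_RGB2HSV)
r=(hs[...,1]>110)&((hs[...,0]<6)|(hs[...,0]>174))&(abs(X[...,0]-.6)<.05)&(abs(X[...,1]-.32)<.05)
print('clip',r.sum(),X[r].mean(0),np.argwhere(r).mean(0))
E
```

```text
15.85 [0.45906207 0.17048486 0.24235284] [7.81018848e-05 6.65686258e-01 7.46231729e-01 8.51218426e-05] [ 1.12652298e-01  1.68674536e-03  1.83243315e+00 -3.03568653e-06
  1.30724173e+00 -1.31708203e-03] 0.03929570878968552
1673 ((477.3567810058594, 175.48391723632812), (51.59385299682617, 125.83025360107422), 6.194379806518555) [0.46209423 0.18040787 0.05063948]
flap pts 13535 [0.48906009 0.06116303 0.04806377] [0.59999875 0.33035994 0.05990622]
clip 37 [0.59987738 0.31246183 0.17087521] [0.6011498  0.31085667 0.17186744]
clip 37 [0.59549171 0.31409759 0.17150783] [159.64864865 156.02702703]
```

View pics/w3.png

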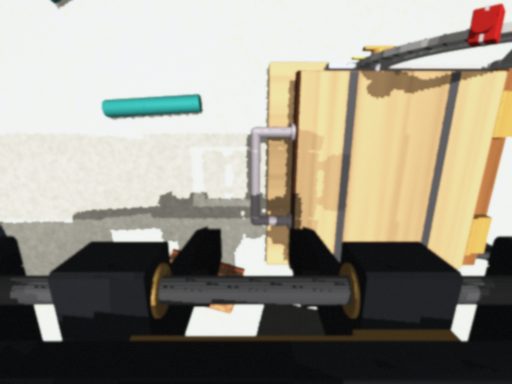

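The handle bar sits at about (260,175), parallel to the pads. The pointer is at (372,52) and the red clip at (487,25). I narrow the opening to clear the flap edge and go down.

Request:
jog_arm(targets="0.06 -0.04 0.8 0 0 0 0.3;0 0 0.9 0 0 0 0.3;0 0 0.9 0 0 0 0.3;0 0 0.9 0 0 0 0.3;0 0 0.9 0 0 0 0.3;0 0 0.8 0 0 0 0.3;0 0 0.6 0 0 0 0.3;0 0 0.4 0 0 0 0.3;0 0 0.4 0 0 0 0.3;0 0 0.4 0 0 0 0.3;0 0 0 0 0 0 0.3")

```text
t: 17.32
ee_pos: [0.4579, 0.1713, 0.0665]
orientation: [-0.0, 0.666, 0.746, -0.001]
contact_force: [0.3, -0.5, 0.3]
finger_gap: 0.0264
grip_force: 0.0
```

Request:
jog_arm(targets="0 0 0.3 0 0 0 0.3;0 0 0.3 0 0 0 0.3;0 0 0.2 0 0 0 0.3;0 0 0 0 0 0 0.3")

```text
t: 17.82
ee_pos: [0.458, 0.1713, 0.0466]
orientation: [-0.0, 0.666, 0.746, -0.0]
contact_force: [0.2, -0.0, -1.0]
finger_gap: 0.0264
grip_force: 0.0
```

Request:
jog_arm(targets="0 0 0 0 0 0 0;0 0 0 0 0 0 0;0 0 0 0 0 0 0;0 0 0 0 0 0 0;0 0 0 0 0 0 0")

```text
t: 18.45
ee_pos: [0.4591, 0.1714, 0.0474]
orientation: [0.001, 0.666, 0.746, 0.001]
contact_force: [4.7, 1.9, -2.9]
finger_gap: 0.0111
grip_force: 30.0
```

```bash
python3 - <<'E'
from h import *
s=arm.state(); print(s['ee_pos'],s['finger_gap'],s['grip_force'],s['contact_force'])
# refine clip angle: jig frame
a=np.radians(6.3); x=np.array([np.cos(a),np.sin(a),0]); y=np.array([-np.sin(a),np.cos(a),0])
H=np.array(s['ee_pos']); H[2]=.0455; hinge=H+.276*x
# clip via w3 depth + ray
for n in('w3','top2','scene2'):
    d=pickle.load(open(n+'.pkl','rb')); X=cloud(d); hs=cv2.cvtColor(d['frame'],cv2.COLOR_RGB2HSV)
    r=(hs[...,1]>110)&((hs[...,0]<6)|(hs[...,0]>174))&(abs(X[...,0]-.6)<.05)&(abs(X[...,1]-.32)<.05)&(X[...,2]>.12)
    D=X[r]-hinge; u,v,w=D@x,D@y,D[:,2]
    c=np.median(D,0); 
    print(n,r.sum(),'jig',np.round([np.median(u),np.median(v),np.median(w)],4),'mid',(u.min()+u.max())/2,(v.min()+v.max())/2,'ang',np.degrees(np.arctan2(w,-u)).mean(),'R',np.hypot(u,w).mean())
    # ray through colour centroid to plane v=.1285
    p=np.argwhere(r).mean(0); f,cx,cy=K(d); ray=np.array([(p[1]-cx)/f,(p[0]-cy)/f,1])
    if 'R' in d: R=np.array(d['R']); o=-R.T@np.array(d['t']); g=R.T@ray
    else:
        T=np.array(d['T_tool_cam']);Q=quatR(d['s']['orientation']); o=Q@T[:3,3]+d['s']['ee_pos']; g=Q@T[:3,:3]@ray
    # intersect with cylinder radius .172 about hinge axis
    A=(o-hinge); ax=np.array([A@x,A[2]]); gx=np.array([g@x,g[2]])
    k=(.1285-A@y)/(g@y) ; P=A+k*g; print('  plane y:',np.degrees(np.arctan2(P[2],-(P@x))),np.hypot(P[2],P@x))
    q=np.roots([gx@gx,2*ax@gx,ax@ax-.172**2])
    if np.isreal(q).all():
        k=q.min(); P=A+k*g; print('  cyl:',np.degrees(np.arctan2(P[2],-(P@x))),P@y)
print(hinge)
E
```

```text
[0.45911561 0.17140586 0.04744315] 0.011094260462936257 30.017441511154175 [ 4.65741276  1.90317272 -2.87939118]
w3 1106 jig [-0.1323  0.1267  0.1302] mid -0.11733348718972564 0.128303138063795 ang 44.64756203045402 R 0.18355146441007933
  plane y: 44.374033780696735 0.17799255250955076
  cyl: 44.06885561423779 0.1299368269510616
top2 37 jig [-0.1252  0.1261  0.1281] mid -0.12253898952011194 0.12680430662481795 ang 45.24411162679869 R 0.1774106814488021
  plane y: 43.89062512446203 0.17107534890583034
  cyl: 44.1020798651706 0.12826007713893642
scene2 45 jig [-0.1203  0.1233  0.1248] mid -0.12329758282131072 0.12776809613024215 ang 45.65813788094587 R 0.17380776721557176
  plane y: 44.31452688254458 0.17324955196269118
[0.73344883 0.20169253 0.0455    ]
```

The bar is gripped (gap 11 mm, 30 N). The clip reads about 44.3° in three views. I swing along the 276 mm arc in 2° rows.

Request:
jog_arm(targets="0.01 0 -0.13 0 0 0 0;0 0.01 -0.26 0 0 0 0;0 0.02 -0.385 0 0 0 0;0 0.034 -0.384 0 0 0 0;0 0.047 -0.382 0 0 0 0;0 0.06 -0.381 0 0 0 0;0 0.074 -0.378 0 0 0 0;0 0.087 -0.375 0 0 0 0;0 0.1 -0.372 0 0 0 0;0 0.113 -0.368 0 0 0 0;0 0 0 0 0 0 0")

```text
t: 19.82
ee_pos: [0.4731, 0.173, 0.1332]
orientation: [0.001, 0.666, 0.746, 0.001]
contact_force: [9.0, 0.8, -7.3]
finger_gap: 0.0105
grip_force: 30.9
```

Request:
jog_arm(targets="0 0.125 -0.364 0 0 0 0;0 0.138 -0.36 0 0 0 0;0 0.151 -0.355 0 0 0 0;0 0.163 -0.349 0 0 0 0;0 0.175 -0.343 0 0 0 0;0 0.187 -0.337 0 0 0 0;0 0 0 0 0 0 0")

```text
t: 20.7
ee_pos: [0.4963, 0.1755, 0.1853]
orientation: [0.001, 0.666, 0.746, 0.001]
contact_force: [9.4, 0.7, -9.7]
finger_gap: 0.0107
grip_force: 30.8
```

Request:
jog_arm(targets="0 0.22 -0.33 0 0 0 0;0 0.23 -0.323 0 0 0 0;0 0.24 -0.316 0 0 0 0;0 0.24 -0.308 0 0 0 0;0 0.25 -0.299 0 0 0 0;0 0.13 -0.146 0 0 0 0;0 0 0 0 0 0 0;0 0 0 0 0 0 0")

```text
t: 21.7
ee_pos: [0.5273, 0.1791, 0.2281]
orientation: [-0.0, 0.666, 0.746, -0.001]
contact_force: [-3.0, -4.9, -1.5]
finger_gap: 0.0102
grip_force: 30.3
```

```bash
python3 - <<'E'
from h import *
s=arm.state(); print(s['t'],s['ee_pos'],s['contact_force'],s['torque'])
a=np.radians(6.3); x=np.array([np.cos(a),np.sin(a),0]); y=np.array([-np.sin(a),np.cos(a),0])
hinge=np.array([.7334,.2017,.0455]); D=np.array(s['ee_pos'])-hinge; print('tcp angle',np.degrees(np.arctan2(D[2],-(D@x))),np.hypot(D[2],D@x))
ims=[]
for n in('scene','top','wrist'):
    d=grab(n); pickle.dump(d,open(n+'3.pkl','wb')); X=cloud(d); hs=cv2.cvtColor(d['frame'],cv2.COLOR_RGB2HSV)
    E=X-hinge; u,v,w=E@x,E@y,E[...,2]
    # board plane: wooden points above, interior
    b=(abs(v)<.1)&(u<-.05)&(u>-.2)&(w>.02)&(w<.22)&(hs[...,1]>60)
    if b.sum()>50:
        m,c=np.polyfit(u[b],w[b],1)
        for _ in range(5):
            g=b&(abs(w-(m*u+c))<.006); m,c=np.polyfit(u[g],w[g],1)
        print(n,'board',g.sum(),np.degrees(np.arctan(-m)),'offset',c*np.cos(np.arctan(m)))
    yel=(hs[...,0]>20)&(hs[...,0]<35)&(hs[...,1]>140)&(abs(v-.133)<.02)&(w>.05); red=((hs[...,0]<6)|(hs[...,0]>174))&(hs[...,1]>110)&(abs(v-.1285)<.03)&(w>.08)
    for q,k in((yel,'yel'),(red,'red')):
        if q.sum(): print(n,k,q.sum(),np.argwhere(q).mean(0)[::-1],np.degrees(np.arctan2(w[q],-u[q])).mean(),np.hypot(u,w)[q].mean())
    p=(proj(d,[hinge-.12*x+.13*y+np.array([0,0,.12])])[0] if 'R' in d else (256,192)); i,j=int(np.clip(p[1]-40,0,304)),int(np.clip(p[0]-40,0,432))
    ims.append(cv2.resize(d['frame'][i:i+80,j:j+80],(390,390),interpolation=2) if n!='wrist' else None); print(n,j,i)
save('p3',np.hstack(ims[:2]))
E
```

```text
21.7 [0.52730876 0.17908673 0.2281403 ] [-2.96098281 -4.92717607 -1.54892738] [-0.89534774  0.43998038  0.06472115]
tcp angle 41.37760146513847 0.27630131975591615
scene board 2223 41.23162927508134 offset 0.00706882167309179
scene yel 1 [345. 151.] 43.34789532068595 0.2303656918966406
scene red 39 [356.64102564 164.07692308] 46.04360585590397 0.1730660903097718
scene 317 124
top board 794 41.234877653207306 offset 0.0066343484189045855
top 115 118
wrist board 17405 41.07479569853766 offset 0.006998961626538943
wrist red 1252 [393.11900958  17.88578275] 45.27300063398331 0.18180187250874696
wrist 216 152
```

View pics/p3.png

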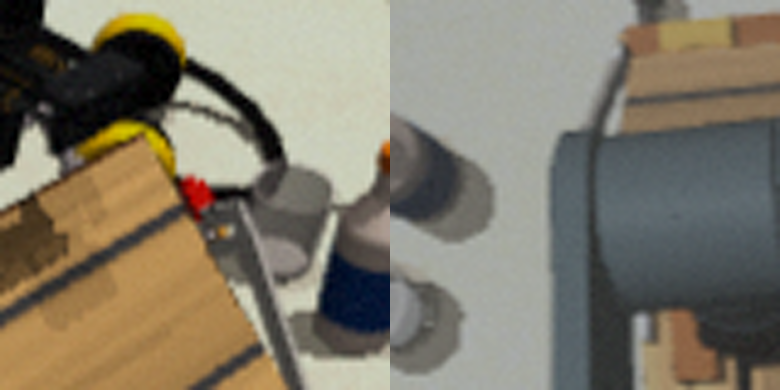

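The board now reads 41.2° in all three views. The red clip is at (197,195) in the left crop, just beyond the flap's edge. The wrist sees the clip near (393,18), so I look at it more closely.

```bash
python3 - <<'E'
from h import *
a=np.radians(6.3); x=np.array([np.cos(a),np.sin(a),0]); y=np.array([-np.sin(a),np.cos(a),0])
hinge=np.array([.7334,.2017,.0455])
ims=[]
for n in('w3','wrist3'):
    d=pickle.load(open(n+'.pkl','rb')); s=d['s']; hs=cv2.cvtColor(d['frame'],cv2.COLOR_RGB2HSV)
    c=(487,25) if n=='w3' else (393,18)
    j=min(c[0]-40,432); ims.append(cv2.resize(d['frame'][0:75,j:j+80],(400,375),interpolation=2))
    T=np.array(d['T_tool_cam']);Q=quatR(s['orientation']); f,cx,cy=K(d)
    C=Q@T[:3,:3]; o=Q@T[:3,3]+s['ee_pos']
    # project model points of clip for candidate angles: centre line across (y) at r=172+-10
    for th in (41.2,44,46):
        t=np.radians(th); row=[]
        for r,v in((.162,.1285-.0075),(.182,.1285-.0075),(.182,.1285+.0075),(.171,.1335)):
            X=hinge-r*np.cos(t)*x+np.array([0,0,r*np.sin(t)])+v*y; p=(X-o)@C; row.append((round(((p[0]/p[2]*f+cx)-j)*5),round((p[1]/p[2]*f+cy)*5)))
        print(n,th,row)
save('p4',np.hstack(ims))
E
```

```text
w3 41.2 [(196, 225), (159, 199), (183, 72), (200, 112)]
w3 44 [(266, 214), (243, 185), (270, 53), (278, 97)]
w3 46 [(319, 207), (306, 175), (336, 39), (337, 85)]
wrist3 41.2 [(158, 202), (86, 173), (101, 34), (139, 79)]
wrist3 44 [(220, 190), (158, 156), (175, 12), (208, 61)]
wrist3 46 [(268, 181), (215, 144), (234, -5), (261, 48)]
```

View pics/p4.png

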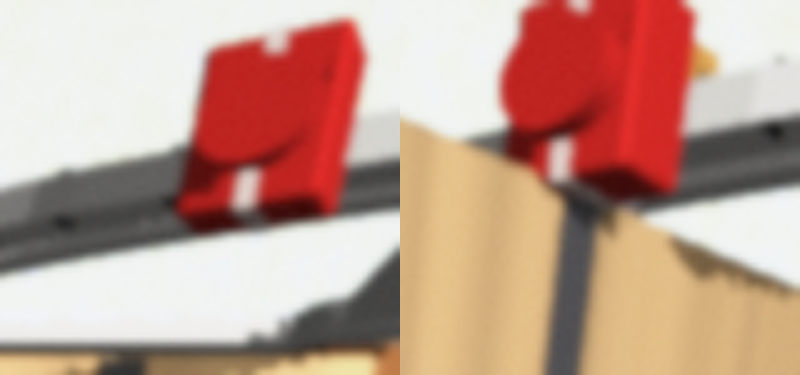

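Both wrist views show the clip's white line: (245,185)–(276,40) on the left and (562,155)–(580,5) on the right. Each matches the projected 44° line, so the clip is at about 44.1°. That needs +2.9°.

Request:
jog_arm(targets="0 0.13 -0.14 0 0 0 0;0 0.125 -0.137 0 0 0 0;0 0.125 -0.135 0 0 0 0;0 0 0 0 0 0 0;0 0 0 0 0 0 0;0 0 0 0 0 0 0")

```text
t: 22.6
ee_pos: [0.5366, 0.1802, 0.2384]
orientation: [-0.0, 0.666, 0.746, -0.001]
contact_force: [-1.5, -5.0, -2.5]
finger_gap: 0.0101
grip_force: 30.3
```

```bash
python3 - <<'E'
from h import *
s=arm.state(); print(s['t'],s['ee_pos'],s['contact_force'],s['grip_force'],abs(s['qvel']).max())
a=np.radians(6.3); x=np.array([np.cos(a),np.sin(a),0]); y=np.array([-np.sin(a),np.cos(a),0])
hinge=np.array([.7334,.2017,.0455]); D=np.array(s['ee_pos'])-hinge; print('tcp angle',np.degrees(np.arctan2(D[2],-(D@x))))
for n in('scene','wrist'):
    d=grab(n); X=cloud(d); hs=cv2.cvtColor(d['frame'],cv2.COLOR_RGB2HSV)
    E=X-hinge; u,v,w=E@x,E@y,E[...,2]
    b=(abs(v)<.1)&(u<-.05)&(u>-.2)&(w>.02)&(w<.22)&(hs[...,1]>60); m,c=np.polyfit(u[b],w[b],1)
    for _ in range(5): g=b&(abs(w-(m*u+c))<.006); m,c=np.polyfit(u[g],w[g],1)
    print(n,'board',g.sum(),np.degrees(np.arctan(-m)))
    if n=='scene':
        old=pickle.load(open('scene2.pkl','rb'))
        for nm,dd in(('before',old),('now',d)):
            Y=cloud(dd); h2=cv2.cvtColor(dd['frame'],cv2.COLOR_RGB2HSV); r=((h2[...,0]<6)|(h2[...,0]>174))&(h2[...,1]>150)&(abs(Y[...,0]-.6)<.05)&(abs(Y[...,1]-.32)<.05); print(nm,'clip px',r.sum(),np.argwhere(r).mean(0)[::-1])
            q=(abs(Y[...,0]-.617)<.12)&(abs(Y[...,1]+.155)<.1)&(Y[...,2]>.1); print(' tote top',q.sum(),np.median(Y[q],0))
    save('f_'+n,d['frame'])
E
```

```text
22.6 [0.53660547 0.1801752  0.23838211] [-1.48788549 -4.97243953 -2.49887411] 30.347456485033035 0.011833348104574027
tcp angle 44.25447444558007
scene board 2159 44.096792277474755
before clip px 37 [356.45945946 163.89189189]
 tote top 523 [ 0.63141574 -0.159995    0.12266506]
now clip px 23 [357.26086957 163.34782609]
 tote top 514 [ 0.63130447 -0.1601661   0.12253288]
wrist board 15375 43.96248217040667
```

View pics/f_scene.png

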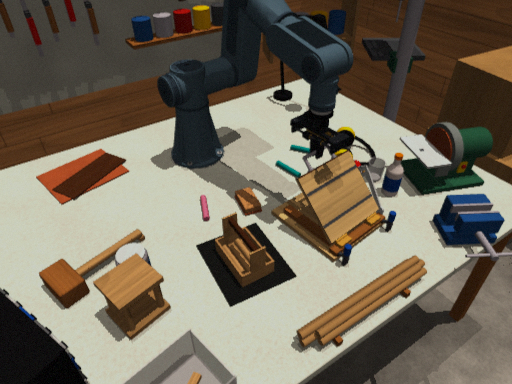

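The flap reads 44.0–44.1° against a clip at about 44.1°, held by the handle at (325,150). The tote is upright on the mat at (244,252), and the clip and bystanders are unmoved. Handing in.

```bash
python3 -c "
from plant import arm
print(arm.hand_in())"
```

```text
the job is handed in; nothing more can be done
None
```

The job is handed in, with no verdict returned: the tote stands upright on the mat with its legs in it, and the gripper holds the flap by its handle at about 44.1°, matching the red clip to within my measurement.

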